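# Set and lock a sprung length gauge

## Task

Set the spring-loaded length gauge to the notch marked by the red tab and lock it there: with the black T-knob on its slide turned anticlockwise so that the bolt clears the rack, pull the slide out to the red tab against its spring, then turn the knob clockwise right to its end stop and feel for the notch, so that the sprung bolt snaps fully into it. Only once it is in, let go: the slide must stay out, locked. Do not let the slide snap back, and leave the other parts on the table where they are.

Things in the scene. Friction and masses are not known exactly. Their poses are not given: they have to be found in the camera images.
- gauge: Length gauge: green base plate 380 x 150 x 12 mm fixed to the table, aluminium spring barrel (top 62 mm above the table) at its -x end, aluminium slide on top, steel notched rack along its -y side. Origin on the table, on the slide's line of travel; +x is the way the slide is pulled out, z up.
- slide (a joint): How far the slide is pulled out, in m: 0 home, 0.145 at its stop. A spring pulls it home: 4 N at home, plus 75 N per m (15 N fully out). It stays out only with the bolt in a notch. The slide is a 64 x 52 mm block, top 38 mm above the table; the knob stands on its middle, at x = -60 mm of the gauge when home.
- knob (a joint): Turn of the knob on the slide, in rad: 0 fully anticlockwise (bolt drawn in), grows CLOCKWISE seen from above, end stop at 1.3 (bolt fully out). Stiff enough (0.11 N m) to stay where it is left. It starts anywhere up to 0.9.
- bolt (a joint): How far the steel bolt stands out of the slide, in m, towards the rack (gauge -y). The knob draws it in; a light spring (3 to 5 N) pushes it out as far as the knob lets it, about 0.0125 m per rad, 0 to 0.016. It is square-ended, 10 mm wide. It clears the rack below 0.003 and rests on a tooth's face at 0.004, where it can be slid along until it snaps into a notch.
- knob_grip (a point): Middle of the T-shaped black knob's grip bar: bar 70 mm long, 18 mm thick, 30 mm high, its top 83 mm and its underside 53 mm above the table; this point is 68 mm above the table on the knob's axis. With the knob at 0 the bar's length lies along the gauge's y; it turns with the knob. The x axis of this point runs across the bar (through its 18 mm), y along it.
- bolt_nose (a point): Tip of the bolt, on the bolt's centre line, 28 mm above the table; level with the knob's axis along the gauge's x, on the knob's rack (-y) side.
- red_tab: Red plastic tab, 12 mm wide, 34 mm tall, fixed on top of the rack behind the wanted notch. Origin at the middle of its underside, 38 mm above the table; its x axis is the gauge's +x. The tabs were put on by eye: the middle of the notch may lie up to 8 mm either way along the gauge's x from the tab's middle, so it must be found by feel.
- yellow_tab: Yellow tab like the red one, at a notch not wanted. The rack is a steel bar 107 mm long, top 38 mm above the table, with three notches 30 mm apart, each 13 mm wide and 17 mm deep, open above and towards the slide, and 17 mm teeth between and at both ends. It is set at a different length each time, its first tooth just beyond the home position.
- white_tab: White tab, like the red one, at another notch not wanted.
- sleeve: Upright copper-coloured tube sleeve, 48 mm across, 75 mm tall, standing on the robot's side of the gauge, to be left alone. Origin under its middle.
- roller: Waisted steel roller, 60 mm across, 55 mm tall, standing beside the gauge's spring barrel, to be left alone. Origin under its middle.
- key_blank: Dark steel block 100 x 45 x 18 mm lying on the far side of the gauge, to be left alone. Origin under its middle.
- drill_bit: Orange drill bit with brass teeth, 60 mm across, 95 mm tall, standing on the far side of the gauge, to be left alone. Origin under its middle.
- spanner: Steel spanner lying on the table to the left, to be left alone. Origin under its middle.
- oil_can: Blue can, 66 mm across, 120 mm tall, on the right, to be left alone. Origin under its middle.
- collar: Dark steel collar, 72 mm across, 35 mm tall, on the left, to be left alone. Origin under its middle.

How it is judged:
By the outcome, as a careful person would: the job done as asked, in the order asked, and still so for the second after the job is handed in, with the robot touching nothing.
It also fails if it takes over 48 s, if anything falls off the work surface, if the arm or the gripper's body presses on something with over 40 N, if the wrist force passes 120 N, or if a joint passes its speed limit or range.

## Robot

A 6-joint arm with a two-finger parallel gripper is mounted at the origin on the work surface. World frame = base frame: x ahead of the robot, y to its left, z up, the work surface at z = 0. Lengths are in m, angles in rad, forces in N, time in s.
With the tool pointing down it reaches from about 0.35 to 0.775 m from the base axis. Payload 7.3 kg.
Tool frame: the origin (TCP) lies between the finger pads; the fingertips stand 8 mm ahead of it and the grasp point (between the pads) lies 11 mm behind it (robot.nose_length is the distance from the TCP to the fingertips, in m); z points along the fingers, y is the line along which they close (so a half turn about z gives the same grasp; the last joint's range is limited). The gripper opens to 92 mm and grips with 3 to 60 N. Pads are 19 mm wide; open, the fingers measure 130 mm over their backs; the gripper's body (75 mm by 190 mm) begins 47 mm behind the grasp point.
Start: joints at [-1.301, 0.342, 1.524, -0, 1.275, -0.146], TCP at [0.212, -0.48, 0.235] pointing down, gripper open.
Joint ranges: [-2.53, 2.53], [-0.77, 2.02], [0.04, 2.7], [-1, 4.14], [0.28, 2.66], [-3.11, 3.11]. Speed limits (rad/s): [2.57, 2.57, 3.14, 3.14, 3.14, 3.14].

## Interface

Orientations are given as [roll, pitch, yaw] about the fixed x, y, z axes, in that order (R = Rz(yaw) Ry(pitch) Rx(roll)).
In Python, from cell import robot gives the robot as it stands. The module is installed in compiled form; this text tells all that it offers.
- The arm moves only by the shell command python3 -m jog 'ROWS' [FORCE]. ROWS is JSON, a list that holds one entry, the list of rows, each a list of 5 numbers: the gripper's target within -1 to 1 (fully open at 1, half-way at 0, shut at -1), then the shift along the tool's x, y, z in m, then the turn about the tool's z in rad. A call has 1 to 5 rows; each row is the pose to reach, as a shift and turn from the pose commanded when the call began, along the tool's axes at that moment; what a row does not reach only later rows make up. A row lasts 1/12 s, in which the tool goes at most 41.7 mm and 7.16 degrees, less where a joint would pass 70% of its speed; a pose out of reach is approached as far as the arm can. A call with a gripper value outside its range is refused whole. The fingers move at their own pace and stop on an object; FORCE is the grip in N (left out, the last holds). Time passes only in rows, so rows that repeat a pose let the fingers close. It gives the time, the measured TCP pose, the force, the opening and the grip force at its end, in the units of the state.
- robot.observe(): the state, without advancing time (a new reading comes with each control period).
- robot.read_camera(name): name is "scene" or "top"; returns the picture (400x640x3 uint8, red, green, blue); there is no depth.
- robot.camera_model(name): a dict with "camera_matrix" (3x3 intrinsics, pixels), "dist_coeffs" ([k1, k2, p1, p2, k3] as OpenCV has them; the pictures are not rectified), "position" and "attitude" of the camera in the world. Camera axes: x right, y down, z forward; pixel columns grow to the right and rows downward; lengths in m; the calibration is good to about 2 mm. A picture is of the moment at which its call begins. camera_model takes no time and is no camera call.
- robot.hand_in(): hands the job in; it is judged then, once.
The state is a dict: "time": time; "qpos": joint angles; "qvel": joint speeds; "joint_efforts": joint torques, N m; "tool_pos": TCP position; "tool_rot": TCP orientation; "contact_force": force on the tool from outside, world axes, zero at the start; "torque": the same for the moment, N m; "opening": finger opening in m; "grip_force": force on a finger pad.
Only numpy, scipy, OpenCV 4.12 (cv2) and the standard library are available. Lean on these libraries where they do the work, as an engineer would, in place of code of your own. Each camera call takes 0.05 s, during which the arm holds its last target. There are 200 camera calls.

## Working session

There is one attempt and no reset: what is moved stays moved. The work goes in short steps, Python scripts to look and compute and a shell command to move; the robot and the scene stay as the last step left them, time stands still between calls to the robot, and variables do not carry over. Pictures are saved under pics/ and viewed, at most 10 in all, crops included, and the job is handed in when it is done.

```bash
mkdir -p pics; python3 - <<'E'
from cell import robot
import cv2
for n in("scene","top"):
    cv2.imwrite(f"pics/{n}0.png",robot.read_camera(n)[:,:,::-1]); 
    m=robot.camera_model(n); print(n,m)
s=robot.observe(); print(s)
E
```

```text
scene {'camera_matrix': array([[517.31290505,   0.        , 318.45279317],
       [  0.        , 517.31290505, 194.60196288],
       [  0.        ,   0.        ,   1.        ]]), 'dist_coeffs': array([0.03300687, 0.        , 0.        , 0.        , 0.        ]), 'position': array([ 1.49936059, -0.12297511,  1.62049124]), 'attitude': array([-2.59483301,  0.01050175,  1.45679438])}
top {'camera_matrix': array([[443.97089902,   0.        , 319.85505897],
       [  0.        , 443.97089902, 200.24314948],
       [  0.        ,   0.        ,   1.        ]]), 'dist_coeffs': array([-0.01131212,  0.        ,  0.        ,  0.        ,  0.        ]), 'position': array([ 3.75181904e-01, -8.98503865e-04,  1.39575373e+00]), 'attitude': array([-3.00376426, -0.00768769, -1.56806254])}
{'time': 0.1, 'qpos': array([-1.30098961e+00,  3.42655751e-01,  1.52488887e+00,  1.87453209e-05,
        1.27541669e+00, -1.45990688e-01]), 'qvel': array([ 1.10032610e-03, -2.49378077e-03, -7.36371194e-04,  6.87984274e-04,
       -5.30453340e-04, -5.46530412e-05]), 'joint_efforts': array([ 2.19880807e-03, -4.32003415e+01, -2.44696140e+01,  7.19013694e-02,
        5.25698299e-02, -4.64783079e-05]), 'tool_pos': array([ 0.21199565, -0.47992094,  0.23412444]), 'tool_rot': array([-3.14024117e+00, -2.16836687e-04,  4.15791788e-01]), 'contact_force': array([-0.0184843 , -0.62053947, -0.14862682]), 'torque': array([ 0.0085773 , -0.01512999, -0.03389968]), 'grip_force': 0.0, 'opening': 0.09164200271850688}
```

View pics/scene0.png

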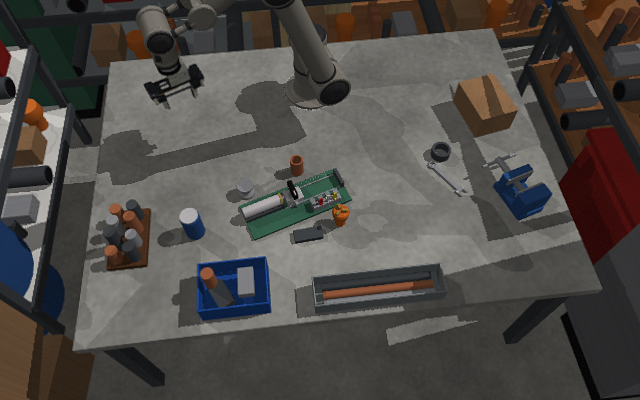

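View pics/top0.png

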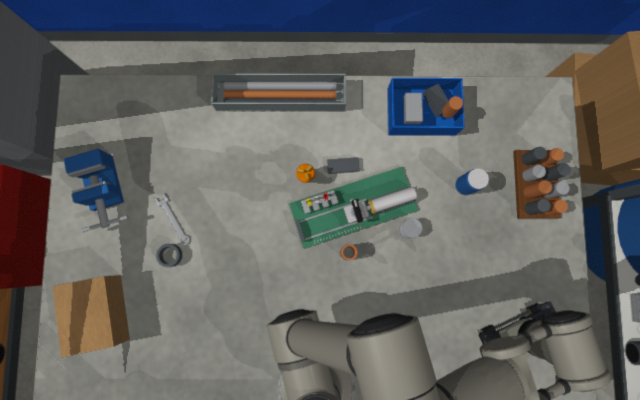

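The scene view shows the gauge at about (295,205), with the arm clear of it. In the top view the green plate spans (290-420, 168-246), with the barrel at the right, the black knob at about (357,210) and the tabs at about (320,200). So gauge +x points left and slightly down, roughly world +y. I'll crop both views closer.

```bash
cat > h.py <<'E'
import numpy as np, cv2
from scipy.spatial.transform import Rotation as R
from cell import robot
def ray(n,uv):
    m=robot.camera_model(n); p=cv2.undistortPoints(np.array(uv,float).reshape(-1,1,2),m["camera_matrix"],m["dist_coeffs"]).reshape(-1,2)
    d=np.c_[p,np.ones(len(p))]@R.from_euler("xyz",m["attitude"]).as_matrix().T
    return m["position"],d
def onz(n,uv,z):
    c,d=ray(n,uv); return c+d*((z-c[2])/d[:,2])[:,None]
def crop(n,img,u,v,w,h,s,name):
    cv2.imwrite(name,cv2.resize(img[v:v+h,u:u+w,::-1],None,fx=s,fy=s,interpolation=cv2.INTER_CUBIC))
E
python3 - <<'E'
from h import *
t=cv2.imread("pics/top0.png")[:,:,::-1]; s=cv2.imread("pics/scene0.png")[:,:,::-1]
a=cv2.resize(t[160:255,285:425],None,fx=5.5,fy=5.5,interpolation=cv2.INTER_CUBIC)
cv2.imwrite("pics/topc.png",a[:,:,::-1])
crop("scene",s,232,150,130,95,6,"pics/scenec.png")
hsv=cv2.cvtColor(t,cv2.COLOR_RGB2HSV)
g=cv2.inRange(hsv,(60,90,40),(90,255,255)); g[:160]=0;g[260:]=0;g[:,:280]=0;g[:,430:]=0
c=max(cv2.findContours(cv2.morphologyEx(g,cv2.MORPH_CLOSE,np.ones((5,5))),0,2)[0],key=cv2.contourArea)
r=cv2.minAreaRect(c); b=cv2.boxPoints(r); w=onz("top",b,.012); print(r,w); print(np.linalg.norm(np.diff(w,axis=0),axis=1))
for n,im in(("top",t),("scene",s)):
  h=cv2.cvtColor(im,cv2.COLOR_RGB2HSV)
  for nm,lo,hi in(("red",(0,150,90),(6,255,255)),("red2",(172,150,90),(180,255,255)),("yel",(22,120,120),(33,255,255))):
    m=cv2.inRange(h,lo,hi); m[:150]=0;m[260:]=0;m[:,:230]=0;m[:,430:]=0
    v,u=np.nonzero(m); print(n,nm,len(u), [(a,b) for a,b in zip(u,v)][:25])
E
```

```text
((353.0500183105469, 206.65000915527344), (46.80170822143555, 119.21785736083984), 71.56504821777344) [[ 0.55708902  0.08560177  0.012     ]
 [ 0.67962376 -0.27316671  0.012     ]
 [ 0.53734332 -0.31654438  0.012     ]
 [ 0.41842619  0.03804886  0.012     ]]
[0.37911685 0.14874591 0.37400221]
top red 18 [(np.int64(326), np.int64(193)), (np.int64(324), np.int64(194)), (np.int64(325), np.int64(194)), (np.int64(326), np.int64(194)), (np.int64(324), np.int64(195)), (np.int64(325), np.int64(195)), (np.int64(326), np.int64(195)), (np.int64(324), np.int64(196)), (np.int64(325), np.int64(196)), (np.int64(326), np.int64(196)), (np.int64(324), np.int64(197)), (np.int64(325), np.int64(197)), (np.int64(326), np.int64(197)), (np.int64(327), np.int64(197)), (np.int64(325), np.int64(198)), (np.int64(326), np.int64(198)), (np.int64(327), np.int64(198)), (np.int64(325), np.int64(199))]
top red2 0 []
top yel 65 [(np.int64(310), np.int64(166)), (np.int64(309), np.int64(167)), (np.int64(310), np.int64(167)), (np.int64(308), np.int64(168)), (np.int64(309), np.int64(168)), (np.int64(307), np.int64(169)), 
[... 526 characters left out ...]
, np.int64(200)), (np.int64(309), np.int64(200)), (np.int64(307), np.int64(201))]
scene red 11 [(np.int64(321), np.int64(198)), (np.int64(322), np.int64(198)), (np.int64(320), np.int64(199)), (np.int64(322), np.int64(199)), (np.int64(318), np.int64(200)), (np.int64(319), np.int64(200)), (np.int64(319), np.int64(201)), (np.int64(321), np.int64(203)), (np.int64(322), np.int64(203)), (np.int64(320), np.int64(204)), (np.int64(321), np.int64(204))]
scene red2 0 []
scene yel 7 [(np.int64(335), np.int64(192)), (np.int64(334), np.int64(193)), (np.int64(335), np.int64(193)), (np.int64(332), np.int64(195)), (np.int64(336), np.int64(197)), (np.int64(334), np.int64(198)), (np.int64(335), np.int64(198))]
```

View pics/topc.png

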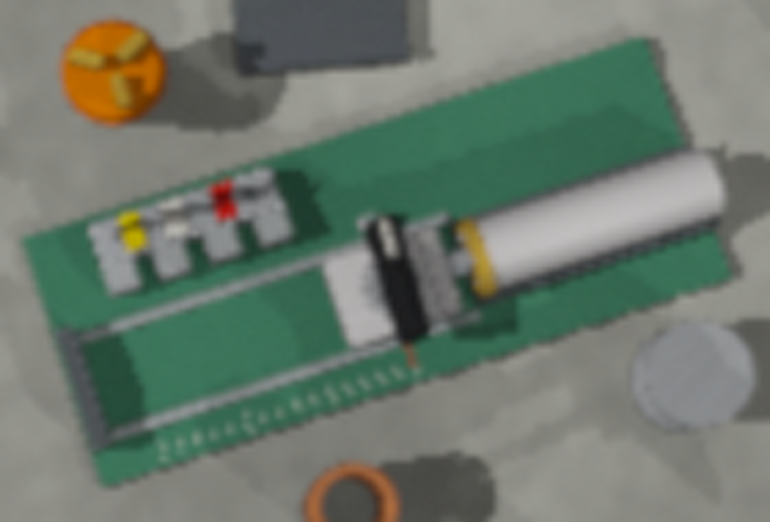

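View pics/scenec.png

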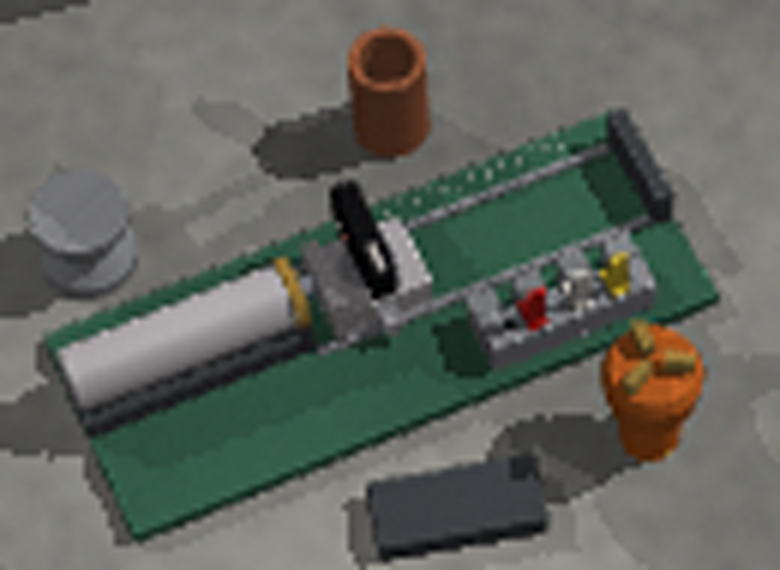

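The plate measures 379 x 149 mm, which matches the 380 x 150 given, and its yaw is about 1.897. In the top crop the knob bar runs from (385,225) to (410,335), nearly along gauge y, so the knob angle is small. The red tab at (225,200) marks the first notch from home, with white and then yellow beyond it. The barrel's cap is close behind the slide, so I'll go in with the fingers partly closed. Next I'll work out the knob and tab positions.

```bash
python3 - <<'E'
from h import *
yaw=1.897; ex=np.array([np.cos(yaw),np.sin(yaw),0]); ey=np.array([-ex[1],ex[0],0])
ims={"top":cv2.imread("pics/top0.png")[:,:,::-1],"scene":cv2.imread("pics/scene0.png")[:,:,::-1]}
def tri(a,b):
    c1,d1=ray("top",[a]);c2,d2=ray("scene",[b]);d1=d1[0];d2=d2[0]
    s=np.linalg.lstsq(np.c_[d1,-d2],c2-c1,rcond=None)[0]; p=c1+s[0]*d1;q=c2+s[1]*d2
    return (p+q)/2,np.linalg.norm(p-q)
def f(o): return np.array(o)@np.c_[ex,ey]
# crops -> pixels
T=lambda u,v:(285+(u+.5)/5.5-.5,160+(v+.5)/5.5-.5); S=lambda u,v:(232+(u+.5)/6-.5,150+(v+.5)/6-.5)
# knob dark mask
for n,box in(("top",(345,195,370,225)),("scene",(282,176,302,204))):
    g=ims[n].max(2); m=np.zeros_like(g); x0,y0,x1,y1=box; m[y0:y1,x0:x1]=(g[y0:y1,x0:x1]<45)*255
    c=max(cv2.findContours(m,0,2)[0],key=cv2.contourArea); r=cv2.minAreaRect(c); print(n,r,cv2.contourArea(c))
    b=cv2.boxPoints(r); w=onz(n,b,.075 if n=="top" else .068); print(w[:,:2].round(4).tolist(), onz(n,[r[0]],.07)[0])
for z in(.083,): 
    e=onz("top",[T(383,220),T(411,338)],z); d=e[0]-e[1]; print("bar",e[:,:2],"len",np.linalg.norm(d),"ang",np.arctan2(d[1],d[0]),"knob",yaw-np.pi/2-np.arctan2(d[1],d[0]),"mid",e.mean(0), f(e.mean(0)))
print("knob tri top face mid",tri(T(397,279),S(362,238)))
for nm,lo,hi in(("red",(0,140,80),(6,255,255)),("yel",(24,120,100),(33,255,255))):
    cs=[]
    for n,box in(("top",(304,188,336,208)),("scene",(312,190,338,208))):
        h=cv2.cvtColor(ims[n],cv2.COLOR_RGB2HSV);m=cv2.inRange(h,lo,hi);k=np.zeros_like(m);x0,y0,x1,y1=box;k[y0:y1,x0:x1]=m[y0:y1,x0:x1]
        v,u=np.nonzero(k);cs.append((u.mean(),v.mean()))
    p,e=tri(*cs); print(nm,cs,p.round(4),e.round(4),"gauge",f(p), [f(onz("top",[cs[0]],z)[0])[0].round(4) for z in(.045,.055,.065)])
# slide block corners, barrel cap, on centre line
print("barrel cap front", f(onz("top",[T(463,225),T(484,295)],.05)))
print("slide far edge", f(onz("top",[T(325,262),T(352,347)],.038)))
print("rails", f(onz("top",[T(100,325),T(120,435)],.02)))
print("rack ends", f(onz("top",[T(103,293),T(285,235)],.038)))
E
```

```text
top ((357.2385559082031, 211.12844848632812), (20.497482299804688, 5.363827705383301), 73.3007583618164) 59.0
[[0.5532, -0.1063], [0.5579, -0.1218], [0.4988, -0.1389], [0.4941, -0.1235]] [ 0.52649088 -0.12308578  0.07      ]
scene ((292.0000305175781, 189.50001525878906), (19.677398681640625, 5.81377649307251), 63.43495178222656) 87.0
[[0.492, -0.1442], [0.4832, -0.1248], [0.5602, -0.1005], [0.5686, -0.1195]] [ 0.52768611 -0.12215728  0.07      ]
bar [[ 0.55966115 -0.11318891]
 [ 0.49540934 -0.12780593]] len 0.06589349243410043 ang 0.2236886522889988 knob 0.10251502091610465 mid [ 0.52753525 -0.12049742  0.083     ] [-0.28319133 -0.46110274]
knob tri top face mid (array([ 0.52854325, -0.12189987,  0.07294972]), np.float64(0.0009301335438510067))
red [(np.float64(325.25), np.float64(196.0)), (np.float64(320.55555555555554), np.float64(201.0))] [ 0.5751 -0.0268  0.0504] 0.0009 gauge [-0.20962263 -0.53616703] [np.float64(-0.2104), np.float64(-0.2097), np.float64(-0.2091)]
yel [(np.float64(308.5652173913044), np.float64(201.7826086956522)), (np.float64(335.0), np.float64(195.84615384615384))] [0.5577 0.0256 0.0465] 0.0036 gauge [-0.15442993 -0.5364728 ] [np.float64(-0.1561), np.float64(-0.1558), np.float64(-0.1556)]
barrel cap front [[-0.33209294 -0.48058091]
 [-0.33013283 -0.43990347]]
slide far edge [[-0.25358921 -0.48648466]
 [-0.25236623 -0.43653403]]
rails [[-0.12297667 -0.49462891]
 [-0.1142162  -0.43212359]]
rack ends [[-0.13016033 -0.50932762]
 [-0.23724705 -0.50804015]]
```

Two independent measurements agree on the geometry:
- **Knob axis:** world (0.528, -0.121), knob angle about 0.10.
- **Rack:** its ends give 107 mm as stated. They put the red notch about 70.5 mm of pull from home, and the red tab sits at about 74.5 mm.
- **Barrel cap:** 47 mm behind the knob, so I'll approach with a 40 mm opening.

Now I'll move to hover above the knob.

```bash
python3 -m jog '[[[-0.13,0.033,-0.0155,0,0],[-0.13,0.067,-0.031,0,0],[-0.13,0.1,-0.0465,0,0],[-0.13,0.134,-0.062,0,0],[-0.13,0.167,-0.0775,0,0]]]' 50
python3 -m jog '[[[-0.13,0.033,-0.0155,0,0],[-0.13,0.067,-0.031,0,0],[-0.13,0.1,-0.0465,0,0],[-0.13,0.134,-0.062,0,0],[-0.13,0.167,-0.0775,0,0]]]'
python3 -m jog '[[[-0.13,0.033,-0.0155,0,0.06],[-0.13,0.067,-0.031,0.02,0.12],[-0.13,0.1,-0.0457,0.05,0.19],[-0.13,0.1,-0.0457,0.074,0.19],[-0.13,0.1,-0.0457,0.074,0.19]]]'
```

```text
time: 0.52
tool_pos: [0.3342, -0.3403, 0.2344]
tool_rot: [-3.141, 0.0, 0.415]
contact_force: [0.2, -1.3, 0.4]
opening: 0.0634
grip_force: 0.0
time: 0.93
tool_pos: [0.4558, -0.2018, 0.2345]
tool_rot: [-3.141, 0.0, 0.416]
contact_force: [0.1, -0.2, -0.1]
opening: 0.0402
grip_force: 0.0
time: 1.35
tool_pos: [0.5259, -0.1184, 0.1553]
tool_rot: [-3.136, 0.008, 0.229]
contact_force: [-2.0, 0.2, -0.8]
opening: 0.0399
grip_force: 0.0
```

```bash
python3 -m jog '[[[-0.13,0,0,0,0],[-0.13,0,0,0.02,0],[-0.13,0,0,0.035,0],[-0.13,0,0,0.05,0],[-0.13,0,0,0.05,0]]]'
python3 - <<'E'
from h import *
a=robot.read_camera("top");b=robot.read_camera("scene")
A=cv2.resize(a[160:260,290:420,::-1],(390,300),interpolation=2);B=cv2.resize(b[140:240,230:360,::-1],(390,300),interpolation=2)
cv2.imwrite("pics/near.png",np.hstack([A,B])); print(robot.observe()["tool_pos"],robot.observe()["tool_rot"])
E
```

```text
time: 1.77
tool_pos: [0.5269, -0.1224, 0.1102]
tool_rot: [-3.141, 0.002, 0.224]
contact_force: [-1.2, -0.3, -0.1]
opening: 0.0396
grip_force: 0.0
[ 0.52830458 -0.12262052  0.11232833] [ 3.14047912e+00 -1.31320587e-03  2.24494941e-01]
```

View pics/near.png

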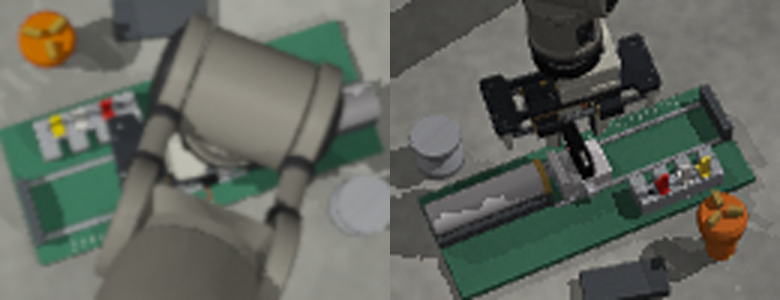

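The scene view (right half) shows the knob bar at about (578,150), centred below the gap between the two fingers. The slide is still home and the parts around it are clear. I'll go down and grip.

```bash
python3 -m jog '[[[-0.13,0,0,0.018,0],[-0.13,0,0,0.036,0],[-0.13,0,0,0.053,0],[-0.13,0,0,0.053,0],[-0.13,0,0,0.053,0]]]'
python3 -m jog '[[[-0.5,0,0,0,0],[-0.8,0,0,0,0],[-0.8,0,0,0,0],[-0.8,0,0,0,0],[-0.8,0,0,0,0]]]' 30
python3 -m jog '[[[-0.8,0,0,0,0],[-0.8,0,0,0,0],[-0.8,0,0,0,0],[-0.8,0,0,0,0]]]' 50
python3 -c "
from cell import robot
s=robot.observe();print(s['torque'],s['contact_force'],s['qpos'][5])"
```

```text
time: 2.28
tool_pos: [0.5286, -0.1221, 0.0592]
tool_rot: [3.141, -0.001, 0.225]
contact_force: [-0.3, 0.1, -0.6]
opening: 0.0398
grip_force: 0.0
time: 2.7
tool_pos: [0.5283, -0.121, 0.0586]
tool_rot: [3.142, -0.001, 0.226]
contact_force: [-1.1, 3.0, 6.0]
opening: 0.0193
grip_force: 30.0
time: 3.03
tool_pos: [0.5284, -0.121, 0.0586]
tool_rot: [3.141, -0.001, 0.226]
contact_force: [-0.9, 2.6, 6.0]
opening: 0.0186
grip_force: 49.8
[0.5186346  0.21509114 0.04757326] [-0.8957225   2.56924885  6.04023862] 0.9775289967797414
```

Gripped: the opening is 18.6 mm on the 18 mm bar. Next I'll turn anticlockwise to the 0 stop, watching the moment.

```bash
for i in 1; do python3 -m jog '[[[-0.8,0,0,0,-0.02],[-0.8,0,0,0,-0.04],[-0.8,0,0,0,-0.06],[-0.8,0,0,0,-0.06]]]' >/dev/null; done
python3 -c "
from cell import robot
s=robot.observe();print(s['torque'],s['contact_force'],s['tool_rot'])"
python3 -m jog '[[[-0.8,0,0,0,-0.02],[-0.8,0,0,0,-0.035],[-0.8,0,0,0,-0.035],[-0.8,0,0,0,-0.035]]]'
python3 -c "
from cell import robot
s=robot.observe();print(s['torque'],s['contact_force'],s['tool_rot'])"
```

```text
[ 0.62580549  0.14201348 -0.11421668] [-1.6708988   3.69883053  6.17678641] [-3.14156874e+00 -1.00363476e-03  2.86675625e-01]
time: 3.7
tool_pos: [0.5283, -0.1209, 0.0586]
tool_rot: [-3.141, -0.001, 0.32]
contact_force: [-0.7, 3.4, 6.2]
opening: 0.0182
grip_force: 50.0
[ 0.6303241   0.19340042 -0.30845059] [-0.71324887  3.41742335  6.16394807] [-3.14144924e+00 -9.92700156e-04  3.20461873e-01]
```

The moment rose to 0.31 N m, above the 0.11 N m friction, so the knob is at its 0 stop. Next I'll pull out 74 mm to the red tab, along tool -y.

```bash
python3 -m jog '[[[-0.8,0,-0.004,0,0],[-0.8,0,-0.011,0,0],[-0.8,0,-0.019,0,0],[-0.8,0,-0.028,0,0],[-0.8,0,-0.037,0,0]]]'
python3 -m jog '[[[-0.8,0,-0.009,0,0],[-0.8,0,-0.018,0,0],[-0.8,0,-0.027,0,0],[-0.8,0,-0.034,0,0],[-0.8,0,-0.037,0,0]]]'
python3 -m jog '[[[-0.8,0,0,0,0],[-0.8,0,0,0,0],[-0.8,0,0,0,0]]]'
python3 -c "
from h import *
s=robot.observe();print(s['torque'],s['contact_force'],s['tool_rot'])
b=robot.read_camera('scene');crop('scene',b,230,140,130,100,5,'pics/pulled.png')"
```

```text
time: 4.12
tool_pos: [0.5173, -0.0877, 0.0587]
tool_rot: [3.138, -0.002, 0.32]
contact_force: [0.6, -8.8, 4.3]
opening: 0.0179
grip_force: 50.0
time: 4.53
tool_pos: [0.5056, -0.0524, 0.0587]
tool_rot: [3.138, -0.002, 0.321]
contact_force: [0.2, -10.5, 4.5]
opening: 0.018
grip_force: 50.0
time: 4.78
tool_pos: [0.5058, -0.053, 0.0586]
tool_rot: [3.138, -0.002, 0.321]
contact_force: [0.9, -9.3, 3.2]
opening: 0.0178
grip_force: 50.0
[-1.49762518  0.09021646 -0.2205634 ] [ 0.90823872 -9.29553306  3.21676713] [ 3.13751293e+00 -1.61215751e-03  3.21109364e-01]
```

View pics/pulled.png

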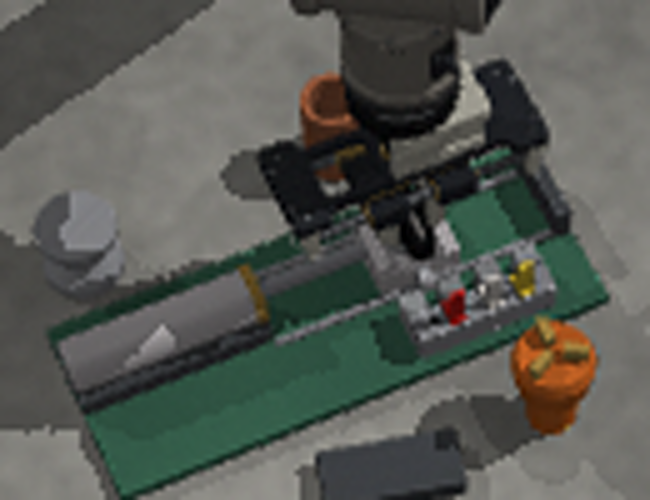

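The slide is out 71.5 mm at the red tab, and the force of about 9.3 N matches the spring. The sleeve and drill bit are still standing. Next I'll turn clockwise to the end stop.

```bash
P='from cell import robot
s=robot.observe();p=s["tool_pos"];print("gx %.4f gy %.4f"%(-.3205*p[0]+.9473*p[1],-.9473*p[0]-.3205*p[1]),"yaw %.3f"%s["tool_rot"][2],"F",s["contact_force"].round(1),"Fx %.1f Fy %.1f"%(-.3205*s["contact_force"][0]+.9473*s["contact_force"][1],-.9473*s["contact_force"][0]-.3205*s["contact_force"][1]),"T",s["torque"].round(2),"t",round(s["time"],2),"op",round(s["opening"],4))'; echo "$P" > st.py
python3 -m jog '[[[-0.8,0,0,0,0.06],[-0.8,0,0,0,0.15],[-0.8,0,0,0,0.25],[-0.8,0,0,0,0.35],[-0.8,0,0,0,0.45]]]'>/dev/null; python3 st.py
python3 -m jog '[[[-0.8,0,0,0,0.1],[-0.8,0,0,0,0.2],[-0.8,0,0,0,0.3],[-0.8,0,0,0,0.4],[-0.8,0,0,0,0.5]]]'>/dev/null; python3 st.py
python3 -m jog '[[[-0.8,0,0,0,0.08],[-0.8,0,0,0,0.16],[-0.8,0,0,0,0.23],[-0.8,0,0,0,0.28],[-0.8,0,0,0,0.28]]]'>/dev/null; python3 st.py
```

```text
gx -0.2128 gy -0.4620 yaw -0.133 F [ -1.6 -12.1   4.9] Fx -10.9 Fy 5.4 T [-1.97  0.24  0.08] t 5.25 op 0.018
gx -0.2131 gy -0.4614 yaw -0.633 F [ -2.4 -14.2   5.4] Fx -12.7 Fy 6.9 T [-2.3   0.61  0.14] t 5.67 op 0.0182
gx -0.2130 gy -0.4610 yaw -0.911 F [ -4.7 -14.8   7.1] Fx -12.6 Fy 9.2 T [-2.29  0.82  0.01] t 6.08 op 0.0184
```

```bash
python3 -m jog '[[[-0.8,0,0,0,0.03],[-0.8,0,0,0,0.05],[-0.8,0,0,0,0.05]]]'>/dev/null; python3 st.py
python3 -m jog '[[[-0.8,0,0,0,0.03],[-0.8,0,0,0,0.03]]]'>/dev/null; python3 st.py
python3 -m jog '[[[-0.8,0,0,0,0.03],[-0.8,0,0,0,0.03]]]'>/dev/null; python3 st.py
```

```text
gx -0.2130 gy -0.4609 yaw -0.959 F [ -4.4 -15.3   6.9] Fx -13.1 Fy 9.0 T [-2.29  0.8   0.04] t 6.33 op 0.0184
gx -0.2129 gy -0.4609 yaw -0.989 F [ -3.8 -15.3   6.4] Fx -13.3 Fy 8.5 T [-2.32  0.84 -0.  ] t 6.5 op 0.0181
gx -0.2130 gy -0.4608 yaw -1.019 F [ -4.1 -15.5   6.3] Fx -13.4 Fy 8.9 T [-2.29  0.89  0.13] t 6.67 op 0.0187
```

```bash
for i in 1 2; do python3 -m jog '[[[-0.8,0,0,0,0.025],[-0.8,0,0,0,0.025]]]'>/dev/null; python3 st.py; done
```

```text
gx -0.2129 gy -0.4608 yaw -1.043 F [ -5.  -14.7   6.5] Fx -12.3 Fy 9.5 T [-2.29  0.9   0.41] t 6.83 op 0.0186
gx -0.2129 gy -0.4608 yaw -1.067 F [ -4.4 -13.9   7.5] Fx -11.7 Fy 8.7 T [-2.3   0.85  0.66] t 7.0 op 0.0185
```

The moment is climbing steeply, 0.13 to 0.41 to 0.66 N m, so the knob is on its end stop. I'll ease off slightly and feel for the notch in small steps outward (+x), watching Fx.

```bash
python3 -m jog '[[[-0.8,0,0,0,-0.02],[-0.8,0,0,0,-0.02]]]'>/dev/null; python3 st.py
for i in 1 2 3 ; do python3 -m jog '[[[-0.8,-0.001,-0.0002,0,0],[-0.8,-0.001,-0.0002,0,0]]]'>/dev/null; python3 st.py; done
```

```text
gx -0.2128 gy -0.4608 yaw -1.046 F [ -4.1 -14.5   7.4] Fx -12.5 Fy 8.5 T [-2.31  0.86  0.36] t 7.17 op 0.0184
gx -0.2118 gy -0.4608 yaw -1.047 F [ -5.  -14.8   7.3] Fx -12.4 Fy 9.4 T [-2.25  0.85  0.43] t 7.33 op 0.0186
gx -0.2108 gy -0.4608 yaw -1.047 F [ -4.5 -14.4   7.3] Fx -12.2 Fy 8.9 T [-2.31  0.78  0.36] t 7.5 op 0.0186
gx -0.2098 gy -0.4608 yaw -1.047 F [ -4.8 -14.4   7.7] Fx -12.1 Fy 9.1 T [-2.31  0.87  0.33] t 7.67 op 0.0188
```

```bash
for i in 1 2 3 4 5 6; do python3 -m jog '[[[-0.8,-0.001,-0.0002,0,0],[-0.8,-0.001,-0.0002,0,0]]]'>/dev/null; python3 st.py; done
```

```text
gx -0.2088 gy -0.4608 yaw -1.047 F [ -4.4 -15.1   6.5] Fx -12.8 Fy 9.0 T [-2.41  0.85  0.39] t 7.83 op 0.0191
gx -0.2078 gy -0.4608 yaw -1.047 F [ -4.  -14.4   6.1] Fx -12.4 Fy 8.4 T [-2.41  0.82  0.36] t 8.0 op 0.0191
gx -0.2068 gy -0.4608 yaw -1.047 F [ -4.2 -14.4   7.6] Fx -12.3 Fy 8.6 T [-2.38  0.79  0.37] t 8.17 op 0.0189
gx -0.2058 gy -0.4608 yaw -1.047 F [ -4.8 -15.3   7.3] Fx -12.9 Fy 9.4 T [-2.33  0.86  0.37] t 8.33 op 0.0187
gx -0.2048 gy -0.4608 yaw -1.047 F [ -4.5 -15.5   7.7] Fx -13.2 Fy 9.2 T [-2.47  0.84  0.42] t 8.5 op 0.0184
gx -0.2038 gy -0.4608 yaw -1.047 F [ -4.1 -15.7   6.5] Fx -13.6 Fy 9.0 T [-2.41  0.82  0.35] t 8.67 op 0.019
```

Outward it stays free at about 12–13 N, so no notch there. I'll reverse and search inward, where Fx should collapse once the bolt catches.

```bash
for i in 1 2 3; do python3 -m jog '[[[-0.8,0.001,0.0002,0,0],[-0.8,0.002,0.0004,0,0],[-0.8,0.003,0.0006,0,0]]]'>/dev/null; python3 st.py; done
for i in 1 2 3 4 5; do python3 -m jog '[[[-0.8,0.001,0.0002,0,0],[-0.8,0.001,0.0002,0,0]]]'>/dev/null; python3 st.py; done
```

```text
gx -0.2057 gy -0.4608 yaw -1.047 F [-5.5 -8.5  8.3] Fx -6.3 Fy 8.0 T [-1.4   0.88  0.39] t 8.92 op 0.0185
gx -0.2086 gy -0.4608 yaw -1.047 F [-5.  -8.6  9.8] Fx -6.5 Fy 7.5 T [-1.4   0.91  0.32] t 9.17 op 0.0184
gx -0.2116 gy -0.4608 yaw -1.047 F [-5.1 -8.2  9. ] Fx -6.1 Fy 7.4 T [-1.33  0.91  0.34] t 9.42 op 0.0188
gx -0.2129 gy -0.4607 yaw -1.047 F [-4.9 -8.4  8.9] Fx -6.4 Fy 7.4 T [-1.51  0.89  0.41] t 9.58 op 0.0182
gx -0.2139 gy -0.4608 yaw -1.047 F [ -5.2 -10.    8.6] Fx -7.8 Fy 8.1 T [-1.53  0.89  0.35] t 9.75 op 0.0188
gx -0.2149 gy -0.4607 yaw -1.047 F [-4.9 -8.6  9.9] Fx -6.6 Fy 7.4 T [-1.52  0.95  0.39] t 9.92 op 0.0187
gx -0.2162 gy -0.4608 yaw -1.047 F [ -6.1 -10.8   8.2] Fx -8.2 Fy 9.2 T [-1.73  0.84  0.33] t 10.08 op 0.0186
gx -0.2174 gy -0.4608 yaw -1.047 F [ -5.2 -10.9   7.9] Fx -8.7 Fy 8.4 T [-1.84  0.85  0.37] t 10.25 op 0.0186
```

```bash
for i in 1 2 3; do python3 -m jog '[[[-0.8,0.001,0.0002,0,0],[-0.8,0.001,0.0002,0,0]]]'>/dev/null; python3 st.py; done
```

```text
gx -0.2184 gy -0.4608 yaw -1.047 F [ -4.4 -11.    8.1] Fx -9.0 Fy 7.7 T [-1.92  0.86  0.37] t 10.42 op 0.0187
gx -0.2191 gy -0.4608 yaw -1.047 F [-5.3 -9.8  8.6] Fx -7.6 Fy 8.2 T [-1.5   0.85  0.32] t 10.58 op 0.0184
gx -0.2192 gy -0.4607 yaw -1.048 F [-5.  -5.3 10.7] Fx -3.4 Fy 6.5 T [-0.91  0.9   0.36] t 10.75 op 0.0185
```

Fx collapses from -9.0 to -3.4 and the motion stalls at gx = -0.2192, so the bolt has caught a wall. I'll confirm with the other wall: outward it should stop after about 3 mm.

```bash
python3 -m jog '[[[-0.8,0.001,0.0002,0,0],[-0.8,0.001,0.0002,0,0]]]'>/dev/null; python3 st.py; for i in 1 2 3 4 5 6; do python3 -m jog '[[[-0.8,-0.001,-0.0002,0,0],[-0.8,-0.001,-0.0002,0,0]]]'>/dev/null; python3 st.py; done
```

```text
gx -0.2194 gy -0.4607 yaw -1.048 F [-5.4 -1.6 10.6] Fx 0.2 Fy 5.6 T [-0.22  0.96  0.36] t 10.92 op 0.0185
gx -0.2192 gy -0.4607 yaw -1.047 F [-5.6 -6.4 10.5] Fx -4.2 Fy 7.4 T [-0.98  0.86  0.41] t 11.08 op 0.0188
gx -0.2191 gy -0.4608 yaw -1.047 F [ -5.3 -11.5   8.7] Fx -9.2 Fy 8.7 T [-1.78  0.95  0.32] t 11.25 op 0.0182
gx -0.2182 gy -0.4607 yaw -1.047 F [ -4.9 -11.3   8.3] Fx -9.1 Fy 8.2 T [-1.76  0.91  0.37] t 11.42 op 0.0185
gx -0.2173 gy -0.4608 yaw -1.047 F [ -4.3 -10.9   8.5] Fx -8.9 Fy 7.6 T [-1.78  0.89  0.4 ] t 11.58 op 0.0187
gx -0.2163 gy -0.4608 yaw -1.047 F [ -5.3 -10.5   7.2] Fx -8.2 Fy 8.4 T [-1.82  0.86  0.36] t 11.75 op 0.0185
gx -0.2159 gy -0.4608 yaw -1.047 F [ -4.9 -15.3   7.1] Fx -12.9 Fy 9.5 T [-2.33  0.81  0.36] t 11.92 op 0.0188
```

Both walls are felt, 3.1 mm apart, which is exactly the 13 − 10 mm clearance, so the bolt is in. I'll centre it so it seats without load, rest the slide gently on the inner wall, ease the twist and open.

```bash
python3 -m jog '[[[-0.8,0.001,0.0002,0,0],[-0.8,0.002,0.0004,0,0],[-0.8,0.002,0.0004,0,0.02],[-0.8,0.002,0.0004,0,0.02]]]'>/dev/null; python3 st.py
python3 -m jog '[[[-0.8,0.001,0.0002,0,0],[-0.8,0.002,0.0004,0,-0.02],[-0.8,0.003,0.0006,0,-0.04],[-0.8,0.0035,0.0006,0,-0.04],[-0.8,0.0035,0.0006,0,-0.04]]]'>/dev/null; python3 st.py
```

```text
gx -0.2175 gy -0.4608 yaw -1.067 F [ -4.  -11.4   8.1] Fx -9.5 Fy 7.5 T [-1.91  0.84  0.68] t 12.25 op 0.0189
gx -0.2193 gy -0.4608 yaw -1.028 F [-4.9 -4.6 10.8] Fx -2.8 Fy 6.1 T [-0.63  0.92  0.11] t 12.67 op 0.0186
```

```bash
python3 -m jog '[[[-0.6,0,0,0,0],[-0.4,0,0,0,0],[-0.2,0,0,0,0],[-0.13,0,0,0,0],[-0.13,0,0,0,0]]]'>/dev/null; python3 st.py
python3 -m jog '[[[-0.13,0,0,-0.015,0],[-0.13,0,0,-0.04,0],[-0.13,0,0,-0.07,0],[-0.13,0,0,-0.1,0],[-0.13,0,0,-0.13,0]]]'>/dev/null
python3 -m jog '[[[-0.13,0.03,0,-0.03,0],[-0.13,0.06,0,-0.06,0],[-0.13,0.09,0.02,-0.09,0],[-0.13,0.12,0.05,-0.1,0],[-0.13,0.15,0.08,-0.1,0]]]'>/dev/null
python3 -m jog '[[[-0.13,0.03,0.02,0,0],[-0.13,0.06,0.04,0,0],[-0.13,0.09,0.06,0,0],[-0.13,0.12,0.08,0,0],[-0.13,0.12,0.08,0,0]]]'
python3 st.py; python3 - <<'E'
from h import *
a=robot.read_camera("top");b=robot.read_camera("scene")
A=cv2.resize(a[160:260,290:420,::-1],(390,300),interpolation=2);B=cv2.resize(b[140:240,230:360,::-1],(390,300),interpolation=2)
cv2.imwrite("pics/end.png",np.hstack([A,B]))
E
```

```text
gx -0.2187 gy -0.4618 yaw -1.029 F [0.1 0.1 0.7] Fx 0.1 Fy -0.1 T [ 0.19 -0.02 -0.04] t 13.08 op 0.0384
time: 14.33
tool_pos: [0.51, -0.3711, 0.2857]
tool_rot: [3.139, -0.001, -1.035]
contact_force: [-1.0, -0.3, 0.5]
opening: 0.0401
grip_force: 0.0
gx -0.5150 gy -0.3642 yaw -1.035 F [-1.  -0.3  0.5] Fx 0.1 Fy 1.1 T [0.11 0.04 0.02] t 14.33 op 0.0401
```

View pics/end.png

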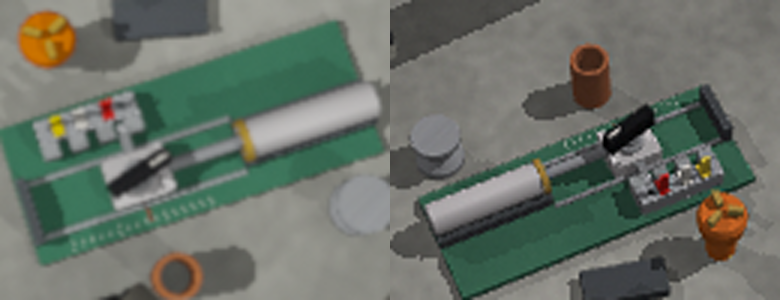

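The slide stays out. In the left view the bolt reaches into the notch at the red tab (about (125,135)), the knob bar is at its clockwise stop, and the other parts are where they were. I'll hand in.

```bash
python3 -c "
from cell import robot
print(robot.hand_in())"
```

```text
the job is handed in; nothing more can be done
None
```

The slide is locked in the red tab's notch: I felt the bolt against both notch walls, 3.1 mm apart, with the knob on its clockwise stop; the slide stayed out after release, and the job was handed in at about 14.4 s.

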